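# Pack the L-shaped pen jigs into their carton tray

### The arm

A 6-joint arm with a two-finger parallel gripper is mounted at the origin on the work surface. World frame = base frame: x ahead of the robot, y to its left, z up, the work surface at z = 0. Lengths are in m, angles in rad, forces in N, time in s.
With the tool pointing down it reaches from about 0.35 to 0.975 m from the base axis. Payload 4.9 kg.
Tool frame: the origin (TCP) lies on the front face of the gripper's body, between the roots of the fingers; the fingertips stand ctrl.tip_extent ahead of it and the grasp point (between the pads) lies 54 mm ahead of it (ctrl.tip_extent is the distance from the TCP to the fingertips, in m); z points along the fingers, y is the line along which they close (so a half turn about z gives the same grasp; the last joint's range is limited). The gripper opens to 85 mm and grips with 20 to 120 N. Pads are 22 mm wide; open, the fingers measure 114 mm over their backs; the gripper's body (76 mm by 85 mm) begins 54 mm behind the grasp point. The pads swing forward as they close: fully open they stand 13 mm farther back than shut.
Start: joints at [1.003, 0.053, 1.613, -0, 1.476, -0.119], TCP at [0.271, 0.563, 0.304] pointing down, gripper open.
Joint ranges: [-3.01, 3.01], [-1.01, 2.22], [0.06, 2.58], [-1.02, 4.17], [0.09, 2.62], [-3.14, 3.14]. Speed limits (rad/s): [2.57, 2.57, 3.14, 3.14, 3.14, 3.14].

### API

Orientations are given as a rotation vector (axis times angle).
In Python, from station import ctrl gives the robot as it stands.
- The arm moves only by the tool apply_moves, never from a script. Its argument "rows" is one flat list of numbers, 6 for each row, row after row: the shift along the tool's x, y, z normalised to -1 to 1, where 1 is 0.6 m, then the turn, a rotation vector about the tool's x, y, z normalised to -1 to 1, where 1 is 90 degrees. A call has 1 to 20 rows; each row is the pose to reach, as a shift and turn from the pose commanded when the call began, along the tool's axes at that moment; what a row does not reach only later rows make up. A row lasts 1/10 s, in which the tool goes at most 50 mm and 8.59 degrees, less where a joint would pass 70% of its speed; a pose out of reach is approached as far as the arm can. A call with a number of a shift or a turn outside -1 to 1 is refused whole. A call with a gripper value outside its range is refused whole. "grip" is the opening, from 0 (shut) to 1 (fully open), set as the call begins (left out, the last holds). The fingers move at their own pace and stop on an object; "grip_force" is the grip in N (left out, the last holds). Time passes only in rows, so rows that repeat a pose let the fingers close. It gives the time, the measured TCP pose, the force, the opening and the grip force at its end, in the units of the state.
- ctrl.get_obs(): the state, without advancing time (a new reading comes with each control period).
- ctrl.get_image(name): name is "scene" or "top" or "wrist"; returns (picture, depth): 400x640x3 uint8, blue, green, red; 400x640 float32, m along the optical axis (not along the pixel's ray), 0 where there is no reading.
- ctrl.camera_model(name): a dict with "mtx" (3x3 intrinsics, pixels), "R" (3x3) and "t" (3): a world point X has camera coordinates R X + t; the wrist camera has in their place "tool_from_camera" (4x4, takes a point from camera to tool coordinates, whose origin is the TCP and whose axes are the flange's). Camera axes: x right, y down, z forward; pixel columns grow to the right and rows downward; lengths in m; the calibration is good to about 2 mm. A picture is of the moment at which its call begins: read the wrist's pose just before it. camera_model takes no time and is no camera call.
- ctrl.finish_job(): hands the job in; it is judged then, once.
The state is a dict: "t": time; "q": joint angles; "dq": joint speeds; "effort": joint torques, N m; "tool_pos": TCP position; "tool_rot": TCP orientation; "contact_force": force on the tool from outside, world axes, zero at the start; "wrist_torque": the same for the moment, N m; "opening": finger opening in m; "grip_force": force on a finger pad.
Only numpy, scipy, OpenCV 4.12 (cv2) and the standard library are available. Lean on these libraries where they do the work, as an engineer would, in place of code of your own. Each camera call takes 0.05 s, during which the arm holds its last target. There are 200 camera calls.

### The job

Pack the two L-shaped jig plates into the shallow cardboard tray, turned so that they nest into each other and both lie flat on the tray's floor, right way up with their grip bars on top. Let go of them, and leave the straight jig plate and the roll of tape where they are.

Things in the scene. Friction and masses are not known exactly. Their poses are not given: they have to be found in the camera images.
- tray_floor (a point): Shallow open cardboard tray, fixed to the bench. Inside 148 (x) by 216 (y) mm; walls 5 thick, 14 high above the floor, which is 4 above the bench. Point: centre of the inner floor's upper face; z up, y along its length. Two L plates, one turned half round from the other, sides along the walls, outer corners in diagonally opposite tray corners, fill it with 12 to 14 mm to spare all round.
- lplate1_grip (a point): One of two identical loose L-shaped plywood plates, 12 mm thick, 120 x 120, arms 54 wide, 0.12 kg, with an upright wooden grip bar on top, 50 (x) by 22 (y), 52 tall. Point: in the bar's middle, 37 above the plate's underside, 27 below the bar's top. z up, x along the bar and one arm. Seen from it, the arms span x -40..80, y -40..14 and x -40..14, y -40..80. Pinch the bar across y.
- lplate2_grip (a point): One of two identical loose L-shaped plywood plates, 12 mm thick, 120 x 120, arms 54 wide, 0.12 kg, with an upright wooden grip bar on top, 50 (x) by 22 (y), 52 tall. Point: in the bar's middle, 37 above the plate's underside, 27 below the bar's top. z up, x along the bar and one arm. Seen from it, the arms span x -40..80, y -40..14 and x -40..14, y -40..80. Pinch the bar across y.
- straight_grip (a point): Bystander: a straight plywood jig plate, 54 (x) by 130 (y) by 12 mm, loose, with the same kind of grip bar, 50 along y, 22 wide, 52 tall. Point: in its middle, 37 mm above the plate's underside; z up.
- tape_center (a point): Bystander: a roll of brown packing tape lying flat, loose, 96 mm across, 76 mm hole, 48 mm high. Point: its centre, 24 mm above the bench; z up.

How it is judged:
By the outcome, as a careful person would: the job done as asked, in the order asked, and still so for the second after the job is handed in, with the robot touching nothing.
It also fails if it takes over 64 s, if anything falls off the work surface, if the arm or the gripper's body presses on something with over 40 N, if the wrist force passes 120 N, or if a joint passes its speed limit or range.

## Working session

There is one attempt and no reset: what is moved stays moved. The work goes in short steps, Python scripts to look and compute and a tool call to move; the robot and the scene stay as the last step left them, time stands still between calls to the robot, and variables do not carry over. Pictures are saved under pics/ and viewed, at most 10 in all, crops included, and the job is handed in when it is done.

Besides the shell and the picture viewer there is one more tool, called after "Request:" as name(argument=value, ...) on one line, values as JSON. apply_moves: Moves the arm, as the interface text tells. Its arguments: {"type":"object","properties":{"rows":{"type":"array","items":{"type":"number"}},"grip":{"type":"number"},"grip_force":{"type":"number"}},"required":["rows"]}

```bash
mkdir -p pics; cat > h.py <<'E'
import numpy as np, cv2
from station import ctrl
def cloud(name):
    im,d=ctrl.get_image(name); m=ctrl.camera_model(name); K=m["mtx"]
    v,u=np.mgrid[0:400,0:640]
    P=np.stack([(u-K[0][2])/K[0][0]*d,(v-K[1][2])/K[1][1]*d,d],-1)
    W=(P-np.array(m["t"]))@np.array(m["R"])
    W[d==0]=np.nan
    return im,W
E
python3 - <<'E'
from h import *
o=ctrl.get_obs(); print(o["t"],o["tool_pos"],o["tool_rot"],ctrl.tip_extent)
im,W=cloud("top"); cv2.imwrite("pics/top.png",im); np.save("top.npy",W)
z=W[...,2]; print(np.nanmin(W.reshape(-1,3),0),np.nanmax(W.reshape(-1,3),0))
for lo,hi in((.058,.070),(.043,.053),(.008,.0145)):
    mk=((z>lo)&(z<hi)).astype(np.uint8)
    n,l,s,c=cv2.connectedComponentsWithStats(mk)
    for i in range(1,n):
        if s[i,4]>60:
            p=W[l==i]; r=cv2.minAreaRect((p[:,:2]*1000).astype(np.float32)); print(lo,s[i,4],np.round(c[i]),np.round(r[0],1),np.round(r[1],1),round(r[2],1),np.median(p[:,2]).round(4))
E
```

```text
0.0 [0.27091856 0.56270329 0.30265419] [-0.69896528 -3.06212748  0.00308031] 0.0726
[ 0.09050996 -1.59637489 -0.7705455 ] [1.84602404 1.73732568 0.53007224]
0.058 445 [539. 106.] [ 832.7 -564.7] [154.  134.7] 6.4 0.0629
0.058 641 [496. 111.] [ 831.5 -451.4] [134.9 174.8] 0.0 0.0619
0.058 186 [542. 113.] [ 832.1 -586.7] [126.1  21.4] 9.9 0.0616
0.058 172 [494. 118.] [ 822.4 -461.1] [132.4  13.4] 13.6 0.0614
0.058 163 [471. 121.] [ 815.3 -398.5] [ 11.9 130.6] 88.4 0.0617
0.058 115 [471. 140.] [ 758.3 -395.7] [124.   62.4] 46.8 0.0647
0.058 153 [378. 134.] [ 778.7 -145.8] [23.3 51. ] 9.6 0.0627
0.058 160 [175. 212.] [571.2 394.5] [23.  49.5] 42.1 0.0618
0.058 366 [583. 277.] [ 402.1 -641.3] [  5.7 296.9] 89.9 0.0641
0.058 170 [461. 237.] [ 499.  -349.6] [22.1 48.6] 46.5 0.0622
0.043 196 [550. 108.] [ 837.3 -614.8] [147.1  31.7] 8.7 0.0499
0.043 75 [515.  94.] [ 891.8 -519.3] [79.4 39.4] 78.9 0.0498
0.043 74 [460. 121.] [ 819.7 -371.1] [136.    3.4] 6.2 0.0474
0.043 362 [261. 137.] [781.  173.2] [95.2 93.8] 52.1 0.0482
0.043 297 [578. 275.] [ 403.1 -641.9] [299.    6.8] 0.1 0.0481
0.008 88 [136. 108.] [889.2 548. ] [97.3  9.8] 4.0 0.0111
0.008 88 [166. 110.] [881.1 460.9] [99.4 11. ] 11.0 0.0108
0.008 117 [179. 117.] [856.1 420.1] [130.5  10.7] 28.0 0.0109
0.008 114 [150. 121.] [845.5 505.7] [ 11.5 124.8] 74.5 0.0109
0.008 502 [375. 142.] [ 779.2 -145.5] [ 54.9 129.4] 11.4 0.0122
0.008 104 [ 32. 195.] [631.  827.1] [  8.6 163.6] 89.1 0.0113
0.008 79 [ 95. 194.] [630.5 646.7] [  5.7 143. ] 89.5 0.0115
0.008 86 [ 73. 199.] [614.6 708.2] [ 13.2 102.5] 79.8 0.0121
0.008 86 [ 56. 210.] [589.8 753.2] [94.5 13.7] 7.4 0.0119
0.008 882 [182. 221.] [543.3 396.3] [121.5 120.5] 42.1 0.0117
0.008 971 [454. 234.] [ 527.7 -348.5] [120.8 121.1] 48.2 0.0122
0.008 68 [571. 283.] [ 378.3 -641.7] [92.2  5. ] 1.1 0.0118
0.008 127 [328. 397.] [102.3  -5.2] [88.8 12.7] 89.7 0.0101
```

View pics/top.png

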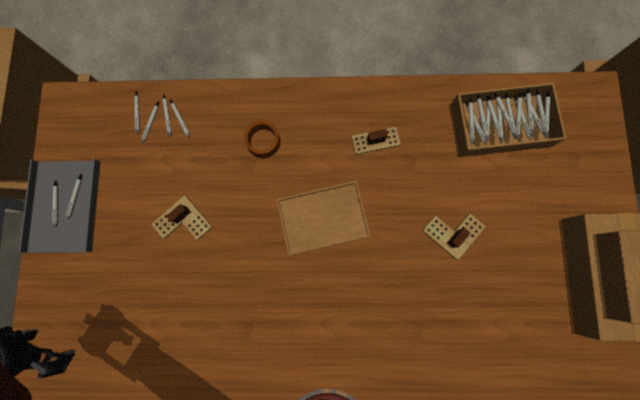

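The top view shows L plate A at (182,221), L plate B at (454,234) and the tray at (323,218), turned about 10°. The straight plate is at (376,140) and the tape at (262,139). All measured sizes match the ones given.

```bash
cat >> h.py <<'E'
from scipy.spatial.transform import Rotation as Ro
def go(x,y,z,yaw,cur=None):
    "row for TCP target, pointing down, tool y along yaw (deg, mod 180)"
    o=ctrl.get_obs(); p,R=(np.array(o["tool_pos"]),Ro.from_rotvec(o["tool_rot"])) if cur is None else cur
    best=None
    for a in (yaw,yaw+180):
        c,s=np.cos(np.radians(a)),np.sin(np.radians(a))
        T=Ro.from_matrix(np.array([[-s,c,0],[c,s,0],[0,0,-1]]).T) if 0 else Ro.from_matrix(np.column_stack([np.cross([c,s,0],[0,0,-1]),[c,s,0],[0,0,-1]]))
        rv=(R.inv()*T).as_rotvec()
        if best is None or np.linalg.norm(rv)<np.linalg.norm(best[0]): best=(rv,T)
    row=np.r_[R.inv().apply(np.array([x,y,z])-p)/.6,best[0]/(np.pi/2)]
    print(np.round(row,4).tolist()); return np.array([x,y,z]),best[1]
E
python3 - <<'E'
from h import *
W=np.load("top.npy"); z=W[...,2]; sub=np.zeros_like(z,bool); sub[170:265,265:382]=True
for lo,hi in((.003,.03),(.011,.022),(.014,.022)):
    p=W[sub&(z>lo)&(z<hi)]; r=cv2.minAreaRect((p[:,:2]*1000).astype(np.float32)); print(len(p),r,np.median(p[:,2]))
c=go(.571,.3945,.25,42)
E
```

```text
4310 ((564.2852783203125, 3.92083740234375), (321.8150329589844, 262.0802307128906), 89.2034683227539) 0.005063322985068819
566 ((559.993408203125, 5.763221740722656), (158.6571807861328, 225.84323120117188), 12.737971305847168) 0.018010441135868787
529 ((559.993408203125, 5.763221740722656), (158.6571807861328, 225.84323120117188), 12.737971305847168) 0.01813531245612104
[-0.5723, -0.0354, 0.0877, -0.0013, 0.0001, 0.2476]
```

The tray fits as 158.7 x 225.8 outside, centred at (0.560, 0.006) with yaw 12.7°, which matches its given size.

Request:
apply_moves(rows=[-0.5723, -0.0354, 0.0877, -0.0013, 0, 0.2476, -0.5723, -0.0354, 0.0877, -0.0013, 0, 0.2476, -0.5723, -0.0354, 0.0877, -0.0013, 0, 0.2476, -0.5723, -0.0354, 0.0877, -0.0013, 0, 0.2476, -0.5723, -0.0354, 0.0877, -0.0013, 0, 0.2476, -0.5723, -0.0354, 0.0877, -0.0013, 0, 0.2476, -0.5723, -0.0354, 0.0877, -0.0013, 0, 0.2476, -0.5723, -0.0354, 0.0877, -0.0013, 0, 0.2476, -0.5723, -0.0354, 0.0877, -0.0013, 0, 0.2476, -0.5723, -0.0354, 0.0877, -0.0013, 0, 0.2476, -0.5723, -0.0354, 0.0877, -0.0013, 0, 0.2476, -0.5723, -0.0354, 0.0877, -0.0013, 0, 0.2476], grip=1)

```text
t: 1.25
tool_pos: [0.5703, 0.396, 0.2518]
tool_rot: [1.275, 2.871, 0.004]
contact_force: [0.6, -0.6, 0.7]
opening: 0.0851
grip_force: 0.0
```

```bash
cat >> h.py <<'E'
def wrist(fn):
    o=ctrl.get_obs(); R=Ro.from_rotvec(o["tool_rot"]).as_matrix(); p=np.array(o["tool_pos"])
    im,d=ctrl.get_image("wrist"); m=ctrl.camera_model("wrist"); K=m["mtx"]; T=np.array(m["tool_from_camera"])
    cv2.imwrite(fn,im)
    v,u=np.mgrid[0:400,0:640]
    P=np.stack([(u-K[0][2])/K[0][0]*d,(v-K[1][2])/K[1][1]*d,d],-1)
    W=(P@T[:3,:3].T+T[:3,3])@R.T+p; W[d==0]=np.nan
    return im,W
def comps(W,lo,hi,mn=800):
    z=W[...,2]; n,l,s,c=cv2.connectedComponentsWithStats(((z>lo)&(z<hi)).astype(np.uint8))
    for i in range(1,n):
        if s[i,4]>mn:
            p=W[l==i]; r=cv2.minAreaRect((p[:,:2]*1000).astype(np.float32)); print(lo,s[i,4],np.round(c[i]),np.round(r[0],1),np.round(r[1],1),round(r[2],1),np.median(p[:,2]).round(4))
E
python3 - <<'E'
from h import *
o=ctrl.get_obs(); print(o["t"],o["tool_pos"],o["tool_rot"])
im,W=wrist("pics/w1.png")
comps(W,.058,.07); comps(W,.007,.017)
go(.571,.3945,.094,42)
E
```

```text
1.25 [0.57028772 0.39598603 0.25175409] [1.2748013  2.87056237 0.00377906]
0.058 1848 [315. 189.] [568.3 397.6] [22.  49.5] 41.6 0.0611
0.007 10855 [306. 158.] [540.7 398.2] [120.1 119.9] 42.2 0.0113
0.007 1090 [600. 274.] [843.7 508.4] [ 11.  129.3] 72.6 0.0097
0.007 982 [572. 318.] [864.  461.6] [131.   10.7] 11.4 0.0096
[-0.0024, -0.0015, 0.2629, 0.0016, -0.0002, 0.0011]
```

View pics/w1.png

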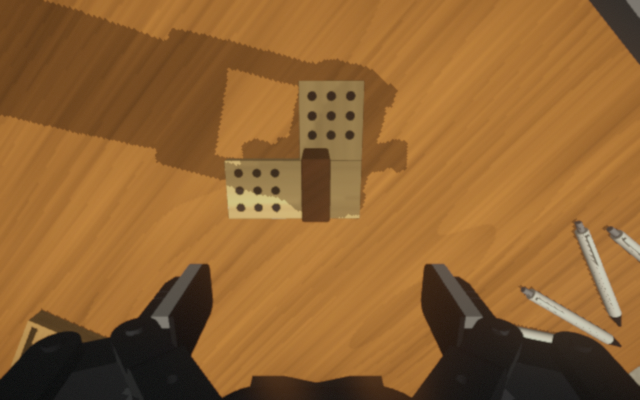

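The wrist view shows the bar at (315,189), centred between the fingers and with its length across the closing line. The two cameras agree to about 4 mm, so I go straight down.

Request:
apply_moves(rows=[0, 0, 0.07, 0, 0, 0, 0, 0, 0.14, 0, 0, 0, 0, 0, 0.2, 0, 0, 0, 0, 0, 0.24, 0, 0, 0, 0, 0, 0.263, 0, 0, 0, 0, 0, 0.263, 0, 0, 0, 0, 0, 0.263, 0, 0, 0])

```text
t: 2.0
tool_pos: [0.5721, 0.3958, 0.0949]
tool_rot: [1.276, 2.869, 0.006]
contact_force: [0.3, -0.2, 1.0]
opening: 0.0857
grip_force: 0.0
```

Request:
apply_moves(rows=[0, 0, 0, 0, 0, 0, 0, 0, 0, 0, 0, 0, 0, 0, 0, 0, 0, 0, 0, 0, 0, 0, 0, 0, 0, 0, 0, 0, 0, 0, 0, 0, 0, 0, 0, 0, 0, 0, 0, 0, 0, 0, 0, 0, 0, 0, 0, 0], grip=0, grip_force=60)

```text
t: 2.8
tool_pos: [0.572, 0.3954, 0.0942]
tool_rot: [1.277, 2.869, 0.005]
contact_force: [1.7, 0.2, 3.7]
opening: 0.0212
grip_force: 59.6
```

Request:
apply_moves(rows=[0, 0, -0.04, 0, 0, 0, 0, 0, -0.1, 0, 0, 0, 0, 0, -0.16, 0, 0, 0, 0, 0, -0.2, 0, 0, 0, 0, 0, -0.2, 0, 0, 0, 0, 0, -0.2, 0, 0, 0])

```text
t: 3.4
tool_pos: [0.5709, 0.3948, 0.2122]
tool_rot: [-1.278, -2.87, -0.001]
contact_force: [-0.2, 0.3, -2.1]
opening: 0.0212
grip_force: 59.1
```

```bash
python3 - <<'E'
from h import *
o=ctrl.get_obs(); print(o["t"],o["tool_pos"],o["opening"],o["grip_force"])
im,W=wrist("pics/w2.png")
lift=.118
comps(W,o["tool_pos"][2]-.094-.03+.02,o["tool_pos"][2]-.094+.025)
comps(W,o["tool_pos"][2]-.04,o["tool_pos"][2]-.02,200)
th=np.radians(12.7); c=np.array([.560,.0058]); R=np.array([[np.cos(th),-np.sin(th)],[np.sin(th),np.cos(th)]])
A=c+R@[.0207,.054]; B=c+R@[-.0207,-.054]; print(A,B)
go(*A,o["tool_pos"][2],12.7+90)
E
```

```text
3.4 [0.57090894 0.39478613 0.21222971] 0.021219056762224558 59.09352421760559
0.10822971019741755 32372 [303. 190.] [539.2 399.8] [121.7 116.6] 42.8 0.1294
0.17222971019741753 14279 [316. 309.] [562.5 403.6] [65.2 61.6] 85.4 0.1795
[0.56832187 0.06302968] [ 0.55167813 -0.05142968]
[-0.4083, -0.3721, -0.0024, -0.0006, -0.0014, -0.6744]
```

View pics/w2.png

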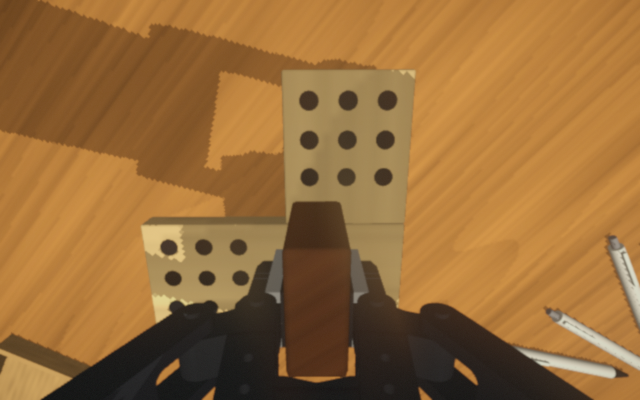

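The plate hangs level, with its bar held in the pads at (316,290). I carry it over the tray's far-left (+x, +y) corner.

Request:
apply_moves(rows=[-0.035, -0.032, 0, 0, 0, -0.06, -0.1, -0.09, 0, 0, 0, -0.15, -0.16, -0.145, 0, 0, 0, -0.24, -0.22, -0.2, 0, 0, 0, -0.33, -0.275, -0.25, 0, 0, 0, -0.42, -0.33, -0.3, 0, 0, 0, -0.51, -0.37, -0.34, 0, 0, 0, -0.59, -0.395, -0.36, 0, 0, 0, -0.64, -0.4083, -0.3721, 0, 0, 0, -0.6744, -0.4083, -0.3721, 0, 0, 0, -0.6744, -0.4083, -0.3721, 0, 0, 0, -0.6744, -0.4083, -0.3721, 0, 0, 0, -0.6744])

```text
t: 4.65
tool_pos: [0.5689, 0.0643, 0.2117]
tool_rot: [0.347, -3.122, -0.003]
contact_force: [0.2, -0.4, -0.6]
opening: 0.0216
grip_force: 59.1
```

```bash
python3 - <<'E'
from h import *
o=ctrl.get_obs(); print(o["t"],o["tool_pos"])
im,W=wrist("pics/w3.png")
comps(W,.12,.14); 
im,W=cloud("top"); cv2.imwrite("pics/top3.png",im[150:300,240:420].repeat(4,0).repeat(4,1))
comps(W,.118,.139,100)
go(.5683,.0630,.0985,102.7)
E
```

```text
4.65 [0.56887003 0.06430538 0.21170065]
0.12 32081 [303. 190.] [549.3  39.9] [117.5 120.8] 13.3 0.1288
0.118 171 [325. 200.] [592.2  -4.3] [30.4 59.6] 82.1 0.13
0.118 373 [295. 224.] [534.6  71.2] [61.1 54.3] 0.7 0.13
0.118 547 [609. 277.] [ 402.2 -661.6] [198.9   6.1] 0.0 0.1287
[0.002, -0.0022, 0.1898, 0.001, 0.0004, 0.0004]
```

View pics/w3.png

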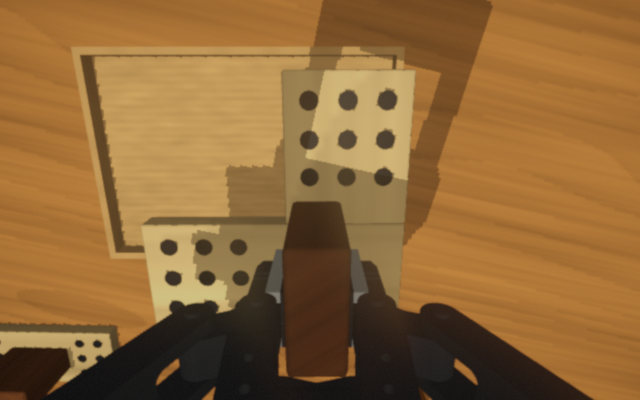

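Over the tray, the plate's box centre is at (0.549, 0.040) against the wanted (0.553, 0.039), and its yaw is right. The margin is about 13 mm, so I lower it.

Request:
apply_moves(rows=[0.002, -0.002, 0.03, 0, 0, 0, 0.002, -0.002, 0.07, 0, 0, 0, 0.002, -0.002, 0.11, 0, 0, 0, 0.002, -0.002, 0.145, 0, 0, 0, 0.002, -0.002, 0.165, 0, 0, 0, 0.002, -0.002, 0.178, 0, 0, 0, 0.002, -0.002, 0.186, 0, 0, 0, 0.002, -0.002, 0.19, 0, 0, 0, 0.002, -0.002, 0.19, 0, 0, 0, 0.002, -0.002, 0.19, 0, 0, 0, 0.002, -0.002, 0.19, 0, 0, 0])

```text
t: 5.85
tool_pos: [0.5691, 0.0623, 0.0997]
tool_rot: [-0.347, 3.12, 0.002]
contact_force: [-0.8, 0.3, -1.0]
opening: 0.0214
grip_force: 59.2
```

Request:
apply_moves(rows=[0, 0, 0, 0, 0, 0, 0, 0, 0, 0, 0, 0, 0, 0, 0, 0, 0, 0, 0, 0, 0, 0, 0, 0, 0, 0, 0, 0, 0, 0, 0, 0, 0, 0, 0, 0], grip=0.55)

```text
t: 6.45
tool_pos: [0.5686, 0.0623, 0.0989]
tool_rot: [-0.347, 3.121, 0.002]
contact_force: [0.2, 0.8, -0.4]
opening: 0.0469
grip_force: 0.0
```

Request:
apply_moves(rows=[0, 0, -0.05, 0, 0, 0, 0, 0, -0.12, 0, 0, 0, 0, 0, -0.2, 0, 0, 0, 0, 0, -0.26, 0, 0, 0, 0, 0, -0.26, 0, 0, 0, 0, 0, -0.26, 0, 0, 0])

```text
t: 7.05
tool_pos: [0.5688, 0.0621, 0.2561]
tool_rot: [-0.347, 3.119, 0.002]
contact_force: [-1.0, 0.1, -0.5]
opening: 0.047
grip_force: 0.0
```

```bash
python3 - <<'E'
from h import *
o=ctrl.get_obs(); print(o["t"],o["tool_pos"])
im,W=wrist("pics/w4.png")
comps(W,.058,.075); comps(W,.0125,.022)
p,T=go(.50,-.348,.25,47.5)
E
```

```text
7.05 [0.56884225 0.0620632  0.25610892]
0.058 1885 [317. 187.] [565.4  62.1] [50.1 21.7] 13.3 0.0651
0.058 1205 [ 40. 358.] [ 775.9 -143.6] [22.9 51.3] 12.4 0.0612
0.0125 6326 [250. 139.] [557.3   7.6] [158.1 227. ] 12.7 0.0171
0.0125 10875 [308. 155.] [551.   38.5] [120.2 119.9] 12.9 0.0153
[0.2608, -0.6418, 0.0058, 0.0011, -0.0002, 0.6133]
```

View pics/w4.png

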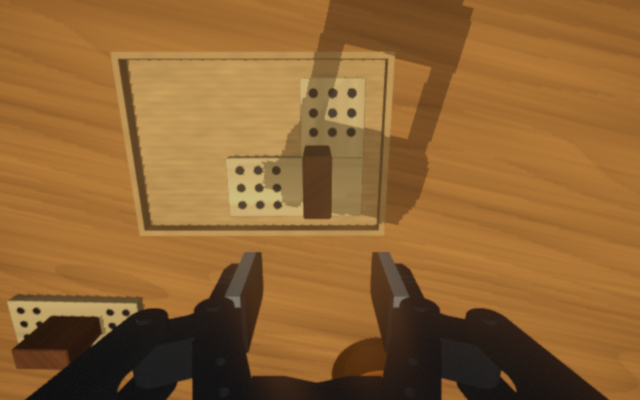

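Plate A lies flat in the tray with even gaps and is at (0.7, 31.5) mm relative to the tray centre, against a wanted (0.7, 34). Next is plate B.

Request:
apply_moves(rows=[0.2608, -0.6418, 0.0058, 0, 0, 0.6133, 0.2608, -0.6418, 0.0058, 0, 0, 0.6133, 0.2608, -0.6418, 0.0058, 0, 0, 0.6133, 0.2608, -0.6418, 0.0058, 0, 0, 0.6133, 0.2608, -0.6418, 0.0058, 0, 0, 0.6133, 0.2608, -0.6418, 0.0058, 0, 0, 0.6133, 0.2608, -0.6418, 0.0058, 0, 0, 0.6133, 0.2608, -0.6418, 0.0058, 0, 0, 0.6133, 0.2608, -0.6418, 0.0058, 0, 0, 0.6133, 0.2608, -0.6418, 0.0058, 0, 0, 0.6133, 0.2608, -0.6418, 0.0058, 0, 0, 0.6133, 0.2608, -0.6418, 0.0058, 0, 0, 0.6133, 0.2608, -0.6418, 0.0058, 0, 0, 0.6133], grip=1)

```text
t: 8.4
tool_pos: [0.5008, -0.3464, 0.2504]
tool_rot: [-1.136, -2.929, -0.004]
contact_force: [0.4, -0.1, -0.1]
opening: 0.0848
grip_force: 0.0
```

```bash
python3 - <<'E'
from h import *
o=ctrl.get_obs(); print(o["t"],o["tool_pos"],o["tool_rot"])
im,W=wrist("pics/w5.png")
comps(W,.056,.07); comps(W,.007,.017)
go(.499,-.3496,.094,47.5)
E
```

```text
8.4 [ 0.50083403 -0.34640944  0.25040448] [-1.13555632 -2.92917673 -0.00371403]
0.056 1894 [311. 190.] [ 496.3 -348. ] [21.9 49.5] 48.1 0.0612
0.007 1092 [598.  36.] [ 568.5 -103.3] [102.1   6.7] 13.0 0.0132
0.007 10267 [325. 180.] [ 524.7 -346.5] [120.1 119.7] 48.1 0.0113
0.007 1498 [625. 278.] [ 775.9 -198.3] [37.6 73.4] 60.6 0.0113
[-0.0012, -0.0063, 0.261, 0.0014, -0.0003, 0.0012]
```

View pics/w5.png

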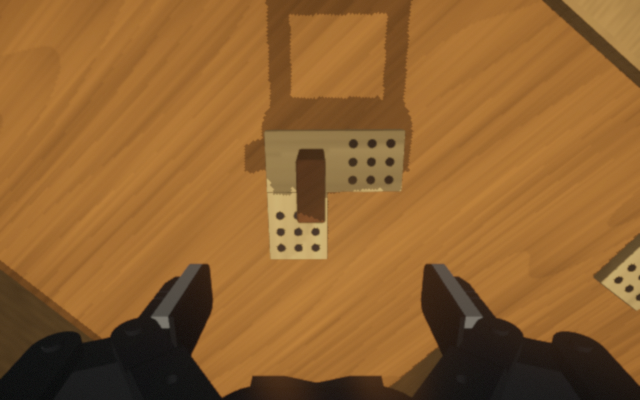

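The bar is at (311,190) with yaw about 48°. Corrected for the wrist camera's bias, its position agrees with the top view.

Request:
apply_moves(rows=[-0.001, -0.006, 0.07, 0, 0, 0, -0.001, -0.006, 0.14, 0, 0, 0, -0.001, -0.006, 0.2, 0, 0, 0, -0.001, -0.006, 0.24, 0, 0, 0, -0.001, -0.006, 0.261, 0, 0, 0, -0.001, -0.006, 0.261, 0, 0, 0, -0.001, -0.006, 0.261, 0, 0, 0])

```text
t: 9.15
tool_pos: [0.4995, -0.351, 0.0955]
tool_rot: [1.137, 2.926, 0.002]
contact_force: [0.5, -1.0, 0.5]
opening: 0.0856
grip_force: 0.0
```

Request:
apply_moves(rows=[0, 0, 0, 0, 0, 0, 0, 0, 0, 0, 0, 0, 0, 0, 0, 0, 0, 0, 0, 0, 0, 0, 0, 0, 0, 0, 0, 0, 0, 0, 0, 0, 0, 0, 0, 0, 0, 0, 0, 0, 0, 0, 0, 0, 0, 0, 0, 0], grip=0, grip_force=60)

```text
t: 9.95
tool_pos: [0.4989, -0.3511, 0.0947]
tool_rot: [1.138, 2.927, 0.002]
contact_force: [0.7, 0.7, 4.1]
opening: 0.0214
grip_force: 59.4
```

Request:
apply_moves(rows=[0, 0, -0.04, 0, 0, 0, 0, 0, -0.1, 0, 0, 0, 0, 0, -0.16, 0, 0, 0, 0, 0, -0.22, 0, 0, 0, 0, 0, -0.25, 0, 0, 0, 0, 0, -0.25, 0, 0, 0, 0, 0, -0.25, 0, 0, 0])

```text
t: 10.65
tool_pos: [0.498, -0.3506, 0.2427]
tool_rot: [-1.138, -2.927, -0.004]
contact_force: [-1.0, 0.1, -1.6]
opening: 0.0217
grip_force: 58.9
```

```bash
python3 - <<'E'
from h import *
o=ctrl.get_obs(); print(o["t"],o["tool_pos"],o["opening"],o["grip_force"])
im,W=wrist("pics/w6.png"); z=o["tool_pos"][2]-.082
comps(W,z-.01,z+.01)
go(.5517,-.0514,o["tool_pos"][2],102.7)
E
```

```text
10.65 [ 0.49800315 -0.35062659  0.24270017] 0.021692130232828094 58.85023534297943
0.1507001674602273 24890 [368. 214.] [ 504.7 -329.6] [120.3  69.9] 48.0 0.1593
[0.2702, 0.4282, 0.0001, 0.0024, -0.0017, -0.6134]
```

Request:
apply_moves(rows=[0.025, 0.04, 0, 0, 0, -0.06, 0.065, 0.103, 0, 0, 0, -0.15, 0.105, 0.166, 0, 0, 0, -0.24, 0.145, 0.23, 0, 0, 0, -0.33, 0.185, 0.293, 0, 0, 0, -0.42, 0.225, 0.357, 0, 0, 0, -0.51, 0.25, 0.396, 0, 0, 0, -0.57, 0.264, 0.418, 0, 0, 0, -0.6, 0.2702, 0.4282, 0, 0, 0, -0.6134, 0.2702, 0.4282, 0, 0, 0, -0.6134, 0.2702, 0.4282, 0, 0, 0, -0.6134, 0.2702, 0.4282, 0, 0, 0, -0.6134])

```text
t: 11.9
tool_pos: [0.5524, -0.0533, 0.2445]
tool_rot: [-0.344, 3.122, 0.002]
contact_force: [-0.6, -0.6, -0.8]
opening: 0.0214
grip_force: 58.9
```

```bash
python3 - <<'E'
from h import *
o=ctrl.get_obs(); print(o["t"],o["tool_pos"])
im,W=wrist("pics/w7.png"); z=o["tool_pos"][2]-.082
comps(W,z-.01,z+.01)
go(.5517,-.0514,.099,102.7)
E
```

```text
11.9 [ 0.55240158 -0.05329526  0.24450809]
0.1525080860103919 24895 [368. 214.] [539.3 -35.2] [ 69.7 120.3] 12.9 0.1611
[0.0009, 0.003, 0.2428, 0.0007, 0.001, -0.0012]
```

View pics/w7.png

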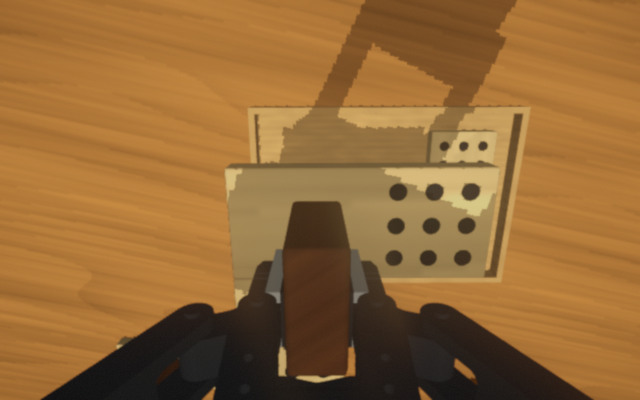

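Plate B is held square over the near-right part of the tray, yaw 12.9°, and its arm centre offset matches the plan to about 2 mm. I lower it.

Request:
apply_moves(rows=[0.001, 0.001, 0.04, 0, 0, 0, 0.001, 0.001, 0.09, 0, 0, 0, 0.001, 0.001, 0.14, 0, 0, 0, 0.001, 0.001, 0.18, 0, 0, 0, 0.001, 0.001, 0.205, 0, 0, 0, 0.001, 0.001, 0.22, 0, 0, 0, 0.001, 0.001, 0.232, 0, 0, 0, 0.001, 0.001, 0.24, 0, 0, 0, 0.001, 0.001, 0.243, 0, 0, 0, 0.001, 0.001, 0.243, 0, 0, 0, 0.001, 0.001, 0.243, 0, 0, 0])

```text
t: 13.05
tool_pos: [0.5524, -0.0515, 0.0996]
tool_rot: [-0.347, 3.12, 0.002]
contact_force: [-0.6, -1.2, -0.9]
opening: 0.021
grip_force: 58.9
```

Request:
apply_moves(rows=[0, 0, 0, 0, 0, 0, 0, 0, 0, 0, 0, 0, 0, 0, 0, 0, 0, 0, 0, 0, 0, 0, 0, 0, 0, 0, 0, 0, 0, 0, 0, 0, 0, 0, 0, 0], grip=0.55)

```text
t: 13.65
tool_pos: [0.552, -0.0514, 0.0989]
tool_rot: [-0.348, 3.121, 0.002]
contact_force: [0.8, 0.4, -0.2]
opening: 0.0472
grip_force: 0.0
```

Request:
apply_moves(rows=[0, 0, -0.05, 0, 0, 0, 0, 0, -0.12, 0, 0, 0, 0, 0, -0.2, 0, 0, 0, 0, 0, -0.28, 0, 0, 0, 0, 0, -0.33, 0, 0, 0, 0, 0, -0.33, 0, 0, 0, 0, 0, -0.33, 0, 0, 0])

```text
t: 14.35
tool_pos: [0.5519, -0.0517, 0.2975]
tool_rot: [-0.347, 3.119, 0.002]
contact_force: [-0.5, 0.0, -1.3]
opening: 0.0469
grip_force: 0.0
```

```bash
python3 - <<'E'
from h import *
o=ctrl.get_obs(); print(o["t"],o["tool_pos"])
im,W=wrist("pics/w8.png")
comps(W,.056,.075); comps(W,.0125,.022)
E
```

```text
14.35 [ 0.55185868 -0.05170927  0.29752761]
0.056 1473 [317. 174.] [548.9 -51.7] [49.8 21.8] 13.2 0.0651
0.056 1442 [435. 218.] [565.6  61.8] [50.2 22.6] 13.5 0.0649
0.0125 4451 [378. 176.] [557.2   8.2] [158.4 226.9] 12.7 0.0171
0.0125 8212 [328. 168.] [564.2 -27.5] [120.3 120.1] 13.0 0.0153
0.0125 7277 [411. 187.] [550.8  38.3] [119.5 120.3] 13.1 0.0153
```

View pics/w8.png

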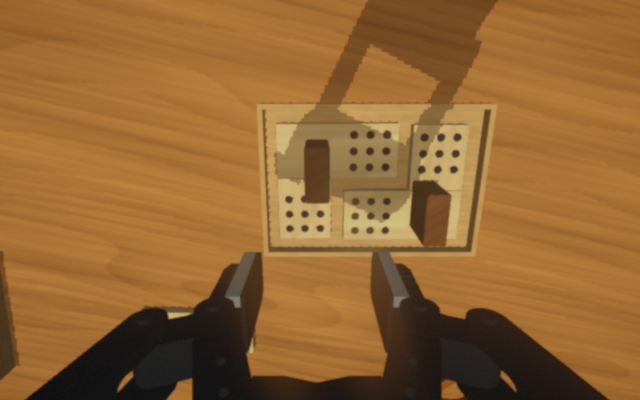

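Both plates lie flat and nested in the tray. Their tops are at 15–16 mm, the bars at (317,171) and (431,213) are upright, there are gaps all round, and the gripper is clear. I'm handing the job in.

```bash
python3 -c "
from station import ctrl
print(ctrl.finish_job())"
```

```text
the job is handed in; nothing more can be done
None
```

Both L plates lie flat and nested in the tray with their grip bars up and released; the straight plate and the tape were not touched, and the job was handed in at about 14.4 s (no verdict was returned).

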